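Hang the green glass panel on the display hook and tug-test it

ROBOT

A 6-joint arm with a two-finger parallel gripper is mounted at the origin on the work surface. World frame = base frame: x ahead of the robot, y to its left, z up, the work surface at z = 0. Lengths are in m, angles in rad, forces in N, time in s.
With the tool pointing down it reaches from about 0.375 to 0.975 m from the base axis. Payload 3.8 kg.
Tool frame: the origin (TCP) lies between the finger pads; the fingertips stand 17 mm ahead of it and the grasp point (between the pads) lies 2 mm behind it; y points along the fingers, z is the direction in which the jaws open and shut, and the axes are right-handed (so a half turn about y gives the same grasp; the last joint's range is limited). The gripper opens to 88 mm and grips with 3 to 60 N. Pads are 18 mm wide; open, the fingers measure 123 mm over their backs; the gripper's body (75 mm by 187 mm) begins 45 mm behind the grasp point.
Start: joints at [1.19, 0.264, 1.604, -0, 1.274, -0.037], TCP at [0.228, 0.635, 0.256] pointing down, gripper open.
Joint ranges: [-2.63, 2.63], [-0.94, 2.18], [0.31, 2.57], [-1.31, 4.45], [0, 2.66], [-2.55, 2.55]. Speed limits (rad/s): [2.57, 2.57, 3.14, 3.14, 3.14, 3.14].

INTERFACE

Orientations are given as a rotation vector (axis times angle).
In Python, from bench import * gives the robot as it stands. The module is installed in compiled form; this text tells all that it offers.
- The arm moves only by the tool move_arm, never from a script. Its argument "targets" is one flat list of numbers, 7 for each row, row after row: the shift along the world's x, y, z in mm, then the turn, a rotation vector about the world's x, y, z in rad, then the finger opening in mm, from 0 to 88.1. In form: [dx, dy, dz, rx, ry, rz, hand, dx, dy, dz, rx, ry, rz, hand, ...]. A call has 1 to 20 rows; each row is the pose to reach, as a shift and turn from the pose measured when the call began; what a row does not reach only later rows make up. A row lasts 1/12 s, in which the tool goes at most 41.7 mm and 7.16 degrees, less where a joint would pass 70% of its speed; a pose out of reach is approached as far as the arm can. A call with a gripper value outside its range is refused whole. The fingers move at their own pace and stop on an object; the grip force is fixed at half the most. Time passes only in rows, so rows that repeat a pose let the fingers close. It gives the time, the measured TCP pose, the force and the opening at its end, in the units of the state.
- get_state(): the state, without advancing time (a new reading comes with each control period).
- capture(name): name is "scene" or "top" or "wrist"; returns the picture (480x640x3 uint8, blue, green, red); there is no depth.
- calibration(name): a dict with "mtx" (3x3 intrinsics, pixels), "R" (3x3) and "t" (3): a world point X has camera coordinates R X + t; the wrist camera has in their place "mount" (4x4, takes a point from camera to tool coordinates, whose origin is the TCP and whose axes are the tool frame's). Camera axes: x right, y down, z forward; pixel columns grow to the right and rows downward; lengths in m; the calibration is good to about 2 mm. A picture is of the moment at which its call begins: read the wrist's pose just before it. calibration takes no time and is no camera call.
- close_job(): hands the job in, once; it reports no verdict.
The state is a dict: "time_s": time; "q": joint angles; "joint_velocities": joint speeds; "tau": joint torques, N m; "tcp_pos": TCP position; "ee_rot": TCP orientation; "ft_force": force on the tool from outside, world axes, zero at the start; "ft_torque": the same for the moment, N m; "grip_width": finger opening in m.
Only numpy, scipy, OpenCV 4.12 (cv2) and the standard library are available. Lean on these libraries where they do the work, as an engineer would, in place of code of your own. Each camera call takes 0.05 s, during which the arm holds its last target. There are 200 camera calls.

TASK

Take the green glass panel out of the wooden rack by the green tab at its top, hang it by its wire eye on the hook of the grey display stand, and, still holding the tab, tug it gently straight down to make sure the hook holds it: a steady pull of about 10 N for a full second, never more than 15 N. Then let go and leave it hanging still and upright on the hook; do not let go of it anywhere else, and leave the amber panel, the jar and the pencil pot where they are.

Things in the scene. Friction and masses are not known exactly. Their poses are not given: they have to be found in the camera images.
- green_tab (a point): Where to grasp the loose green panel: centre of the green tab at its top, 24 mm wide (y), 8 mm thick (x), 36 mm tall (z); its two narrow edges are free. Axes: y along the panel's width, x normal to its face (front and back alike), z up. The panel stands upright in a rack slot, 28 mm deep in it: lift it straight up over 30 mm to clear the rack.
- green_eye (a point): Point in the panel's wire eye where the middle of the hook's rod lies when it hangs; 26 mm straight below green_tab, same axes. The opening goes through along x, is 22 mm wide (y) and reaches 42 mm below this point; its top an inverted V of 6 mm wire (10 mm above this point in the middle) that centres itself on the rod.
- green: The whole green panel, 0.14 to 0.26 kg: green glass in an aluminium frame, 90 mm wide (y), 8 mm thick (x), 80 mm tall, then the wire eye, then the tab. Origin at the middle of its lower edge, 148 mm below green_tab; same axes.
- amber_tab (a point): Centre of the orange tab of the amber panel in the rack's other slot, the same in shape; to be left alone.
- rack: Fixed wooden rack, 130 mm (x) by 120 mm (y) by 40 mm tall, origin at the centre of its underside. Two slots along its y axis, at x = -32 and +32 mm, 11 mm wide, their floors 12 mm above the table.
- stand: Fixed grey display stand: base 160 (x) by 140 (y) by 14 mm, origin at the centre of its underside, z up. A 16 mm post, 259 mm tall, stands at x = +30 mm; a black clamp block (26 by 26 by 22 mm) near its top carries a rigid steel hook of 8 mm round rod that points along the stand's -x.
- seat (a point): Rod's middle at the bottom of the hook's V dip, as marked: stand x = -25 mm, z = 240 mm; stand's axes. Clamped by hand, the real hook is up to 6 mm higher or lower (sideways true): find it by touch. From here the rod rises 12 mm over 15 mm to either side in x; tip 20 mm out at -x, 14 mm up (rod middle, end radius 4 mm); at +x it runs level to the clamp block, 42 mm out.
- jar_a: Loose clear jar with a white lid, 68 mm across, 86 mm tall, origin under its centre; bystander.
- pot: Loose grey pencil pot, 72 mm across, about 130 mm tall with its pencils, origin under its centre; bystander.
There are look-alikes about, which are no part of the job. What is shaped like the green but purple is not meant.

How it is judged:
On the way, in this order (a step that is already met when the one before it is completed fails the run):
1. the green panel is held and lifted clear of the rack (height (world z) of green_eye above 0.185 m and contact force between the fingers and green above 1 N and contact force between rack and green below 0.1 N), for 0.1 s.
2. with its eye on the hook and the tab still held, the panel is pulled down: the hook carries 7.5 N or more for 0.7 s (x of green_eye in the frame of seat between -0.014 and 0.014 m and y of green_eye in the frame of seat between -0.012 and 0.012 m and z of green_eye in the frame of seat between -0.013 and 0.013 m and angle between green_eye's own z axis and vertical below 0.15 rad and contact force between stand and green above 7.5 N and contact force between the fingers and green above 2 N), for 0.7 s.
At the end, for the whole second after the job is handed in: Green panel hangs by its eye on the hook (eye within 14 mm along, 12 mm across, 13 mm in height of the marked seat), within 0.15 rad of upright, nearly still (0.04 m/s, 0.6 rad/s), carried by the stand, fingers off it; amber panel, jar and pot within 20 mm of their starts (x of green_eye in the frame of seat between -0.014 and 0.014 m and y of green_eye in the frame of seat between -0.012 and 0.012 m and z of green_eye in the frame of seat between -0.013 and 0.013 m and angle between green_eye's own z axis and vertical below 0.15 rad and contact force between stand and green above 0.5 N and contact force between the fingers and green below 0.05 N and linear speed of green below 0.04 m/s and angular speed of green below 0.6 rad/s and distance of each of amber_tab, jar_a, pot from where it was at the start of the episode below 0.02 m); the robot touches nothing.
It fails at once if the hook is loaded with more than 18 N (a 15 N pull plus the panel's weight) (contact force between stand and green above 18 N).
It fails at once if the panel is let go in the air away from the hook (height (world z) of green_eye above 0.185 m and contact force between the fingers and green below 0.05 N and distance between green_eye and seat above 0.05 m).
It fails at once if the amber panel, the jar or the pot is moved more than 20 mm (distance of any of amber_tab, jar_a, pot from where it was at the start of the episode above 0.02 m).
It also fails if it takes over 67 s, if anything falls off the work surface, if the arm or the gripper's body presses on something with over 40 N, if the wrist force passes 120 N, or if a joint passes its speed limit or range.

## Working session

There is one attempt and no reset: what is moved stays moved. The work goes in short steps, Python scripts to look and compute and a tool call to move; the robot and the scene stay as the last step left them, time stands still between calls to the robot, and variables do not carry over. Pictures are saved under pics/ and viewed, about 8 in all and at most 12, crops included, and the job is handed in when it is done.

Besides the shell and the picture viewer there is one more tool, called after "Emit:" by a JSON object that holds its "name" and its "arguments". move_arm: Moves the arm, as the interface text tells. Its arguments: {"type":"object","properties":{"targets":{"type":"array"}},"required":["targets"]}

```bash
mkdir -p pics; cat > h.py <<'E'
from bench import *
import numpy as np, cv2
from scipy.spatial.transform import Rotation as Ro
def cam(n,st=None):
    c=calibration(n);K=np.array(c["mtx"])
    if "R" in c: return K,np.array(c["R"]),np.array(c["t"]).ravel()
    st=st or get_state();M=np.array(c["mount"]);T=np.eye(4)
    T[:3,:3]=Ro.from_rotvec(st["ee_rot"]).as_matrix();T[:3,3]=st["tcp_pos"]
    W=np.linalg.inv(T@M);return K,W[:3,:3],W[:3,3]
def ray(c,uv):
    K,R,t=c;d=R.T@np.linalg.inv(K)@np.array([uv[0],uv[1],1.]);return -R.T@t,d/np.linalg.norm(d)
def onz(c,uv,z):
    o,d=ray(c,uv);return o+d*(z-o[2])/d[2]
def tri(*cu):
    A=np.zeros((3,3));b=np.zeros(3);rs=[ray(c,u) for c,u in cu]
    for o,d in rs:
        P=np.eye(3)-np.outer(d,d);A+=P;b+=P@o
    x=np.linalg.solve(A,b);return x,[np.linalg.norm(np.cross(x-o,d)) for o,d in rs]
def proj(c,X):
    K,R,t=c;p=K@(R@np.array(X)+t);return p[:2]/p[2]
E
python3 - <<'E'
from h import *
s=get_state();print(s)
for n in("scene","top","wrist"):
    cv2.imwrite(f"pics/{n}0.png",capture(n))
    K,R,t=cam(n);print(n,K[0,0],-R.T@t,R[2])
E
```

```text
{'time_s': 0.0, 'q': array([ 1.19011619e+00,  2.64771372e-01,  1.60536454e+00,  3.60667734e-06,
        1.27370979e+00, -3.68638850e-02]), 'joint_velocities': array([-2.36139581e-03,  2.60893102e-04, -6.13508979e-04, -1.35427296e-03,
        2.36206000e-05, -2.07457820e-03]), 'tau': array([ 7.96782515e-04, -5.02104235e+01, -3.56877565e+01,  7.31785898e-02,
        2.90922186e-02, -1.36836752e-04]), 'tcp_pos': array([0.22725749, 0.63487676, 0.2543808 ]), 'ee_rot': array([-1.55611454,  0.27024552, -0.2695035 ]), 'ft_force': array([ 0.1676594 , -0.54280862,  0.78884273]), 'ft_torque': array([0.03388709, 0.0099632 , 0.04699771]), 'grip_width': 0.08836978853003369}
scene 479.5246316564646 [1.03704371 0.38132315 0.94509204] [-0.46508092 -0.37091717 -0.80381602]
top 579.7535467616595 [0.47949115 0.01264417 1.18905401] [ 0.07334106  0.00209257 -0.99730472]
wrist 385.01650376204043 [0.15620694 0.66121646 0.38363074] [ 0.27406888 -0.0991012  -0.9565904 ]
```

View pics/scene0.png

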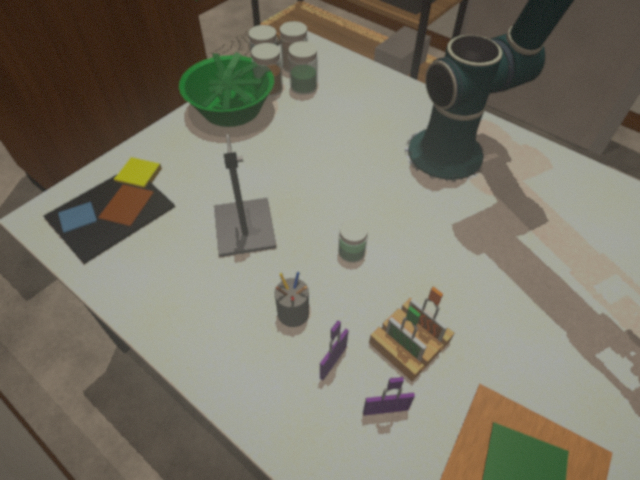

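View pics/top0.png

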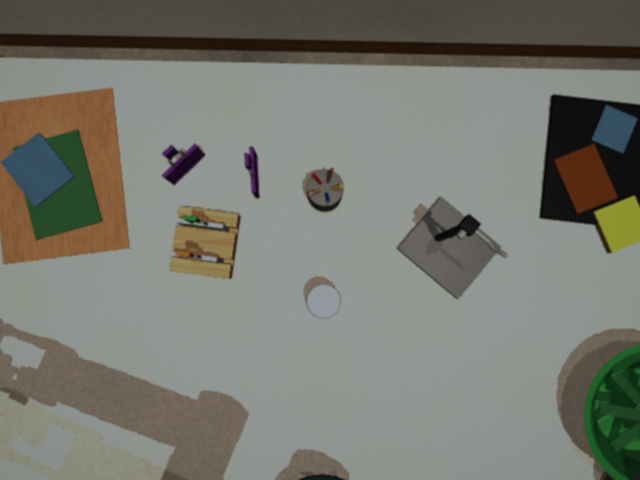

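Candidates: green tab at scene (412,314) / top (190,219), in the rack. Look-alikes are the two purple panels at scene (335,330) and (396,383), the orange tab at scene (434,296), and the green bowl and the green sheet. I choose the tab in the rack and check it in a close crop, along with the stand.

```bash
python3 - <<'E'
import cv2,numpy as np
a=cv2.imread("pics/scene0.png");b=cv2.imread("pics/top0.png")
c=lambda i,x,y,w,h:cv2.resize(i[y:y+h,x:x+w],(400,300),interpolation=cv2.INTER_CUBIC)
cv2.imwrite("pics/crop1.png",np.vstack([np.hstack([c(a,360,275,100,75),c(a,185,130,160,120)]),np.hstack([c(b,155,200,100,75),c(b,390,180,140,105)])]))
E
```

```text
(no output)
```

View pics/crop1.png

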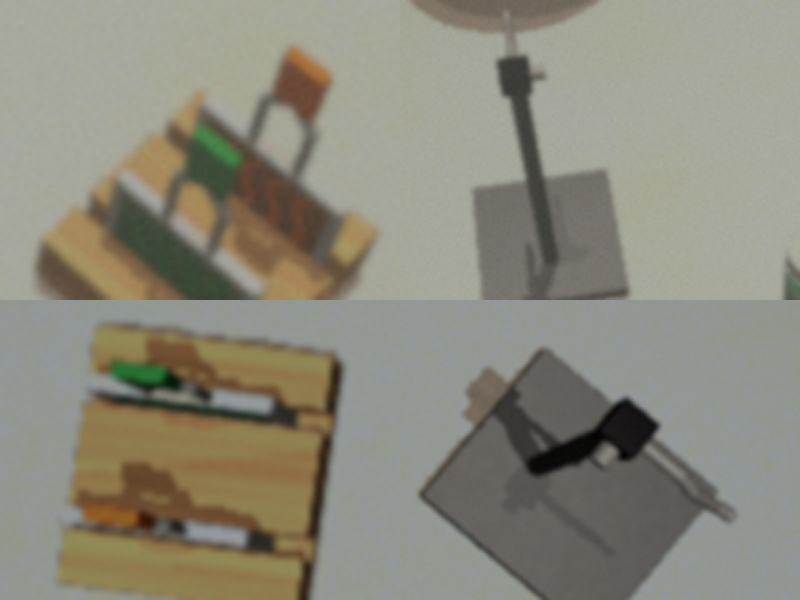

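```bash
python3 - <<'E'
from h import *
S=cam("scene");T=cam("top")
for n,a,b in [("green",(413.5,313.5),(190.5,219)),("amber",(435,295.5),(182,254.5)),("block",(232.5,160),(469.5,225.5)),("tip",(229,135),(506.5,254.5))]:
    x,e=tri((S,a),(T,b));print(n,x.round(4),np.round(e,4))
c=[onz(T,p,.014) for p in[(441,197),(398,248),(458,298)]]
for p in c:print(p.round(4))
print("sides",np.linalg.norm(c[0]-c[1]),np.linalg.norm(c[1]-c[2]),"cent",(c[0]+c[2])/2, "ang",np.degrees(np.arctan2(*(c[2]-c[1])[1::-1])),np.degrees(np.arctan2(*(c[1]-c[0])[1::-1])))
# rack corners at z=.04 top
c=[onz(T,p,.04) for p in[(155+95/4,200+22/4),(155+338/4,200+55/4),(155+300/4,200+300/4),(155+58/4,200+283/4)]]
for p in c:print(p.round(4))
for p,h in[((323.5,301.5),.086),((325,187),.1)]:print(onz(T,p,h))
E
```

```text
green [0.5935 0.2455 0.162 ] [0.0008 0.0008]
amber [0.5312 0.2572 0.1582] [0.003 0.003]
block [ 0.5811 -0.2264  0.253 ] [0.0013 0.0013]
tip [ 0.5346 -0.2844  0.2576] [0.0018 0.0018]
[ 0.6654 -0.2304  0.014 ]
[ 0.5591 -0.1437  0.014 ]
[ 0.4605 -0.2659  0.014 ]
sides 0.13717648214828204 0.15697022235825892 cent [ 0.56292785 -0.24815756  0.014     ] ang -128.90860926179698 140.7866356399048
[0.6333 0.2984 0.04  ]
[0.6192 0.1766 0.04  ]
[0.4969 0.1916 0.04  ]
[0.5028 0.3117 0.04  ]
[0.44975119 0.00578964 0.086     ]
[0.66633631 0.00743196 0.1       ]
```

```bash
python3 - <<'E'
from h import *
s=get_state();M=Ro.from_rotvec(s["ee_rot"]).as_matrix();print(M.round(3))
j=M[:,2];print("jaw ang",np.degrees(np.arctan2(j[1],j[0])), "wrist cam offset tool",np.array(calibration("wrist")["mount"]).round(3))
g=np.array([.5935,.2455]);st=np.array([.547,-.268])
print("az q1 rack,stand",np.degrees(np.arctan2(g[1],g[0])),np.degrees(np.arctan2(st[1],st[0])),np.hypot(*g),np.hypot(*st))
E
```

```text
[[ 0.941 -0.001  0.337]
 [-0.337 -0.002  0.941]
 [-0.    -1.    -0.002]]
jaw ang 70.29760505874562 wrist cam offset tool [[-0.     0.957  0.291 -0.076]
 [-0.001 -0.291  0.957 -0.129]
 [ 1.    -0.     0.001  0.   ]
 [ 0.     0.     0.     1.   ]]
az q1 rack,stand 22.47232838454956 -26.10231999361358 0.6422713600963381 0.6091247819617915
```

Emit:
{"name": "move_arm", "arguments": {"targets": [366,-389,16,0,0,0.24,50,366,-389,16,0,0,0.24,50,366,-389,16,0,0,0.24,50,366,-389,16,0,0,0.24,50,366,-389,16,0,0,0.24,50,366,-389,16,0,0,0.24,50,366,-389,16,0,0,0.24,50,366,-389,16,0,0,0.24,50,366,-389,16,0,0,0.24,50,366,-389,16,0,0,0.24,50,366,-389,16,0,0,0.24,50,366,-389,16,0,0,0.24,50,366,-389,16,0,0,0.24,50,366,-389,16,0,0,0.24,50,366,-389,16,0,0,0.24,50,366,-389,16,0,0,0.24,50]}}

```text
time_s: 1.48
tcp_pos: [0.5928, 0.2461, 0.2701]
ee_rot: [-1.571, 0.083, -0.081]
ft_force: [-0.5, -0.4, 0.4]
grip_width: 0.0499
```

```bash
python3 - <<'E'
from h import *
s=get_state();i=capture("wrist");cv2.imwrite("pics/w1.png",i)
np.save("w1.npy",np.r_[s["tcp_pos"],s["ee_rot"]])
print(s["time_s"],s["tcp_pos"],s["ft_force"]);W=cam("wrist",s)
h=cv2.cvtColor(i,cv2.COLOR_BGR2HSV)
m=cv2.inRange(h,(45,90,50),(80,255,255));n,l,st,c=cv2.connectedComponentsWithStats(m)
for k in range(1,n):
    if st[k,4]>100:
        r=cv2.minAreaRect(np.argwhere(l==k)[:,::-1].astype(np.float32));print(st[k],r,onz(W,c[k],.178))
print("pred",proj(W,(.5935,.2455,.178)))
E
```

```text
1.4833 [0.59284603 0.24608723 0.27012004] [-0.5227428  -0.41657939  0.37739013]
[  539   143   101   189 11316] ((609.6744995117188, 240.06735229492188), (172.57443237304688, 107.361328125), 74.84593200683594) [0.59920933 0.40719022 0.178     ]
[282 198  88  12 899] ((325.5, 203.5), (87.0, 11.0), 0.0) [0.56647099 0.248673   0.178     ]
[307 230  37  26 922] ((325.0, 242.5), (25.0, 36.0), 90.0) [0.59068145 0.24608717 0.178     ]
pred [324.55871391 247.3458613 ]
```

View pics/w1.png

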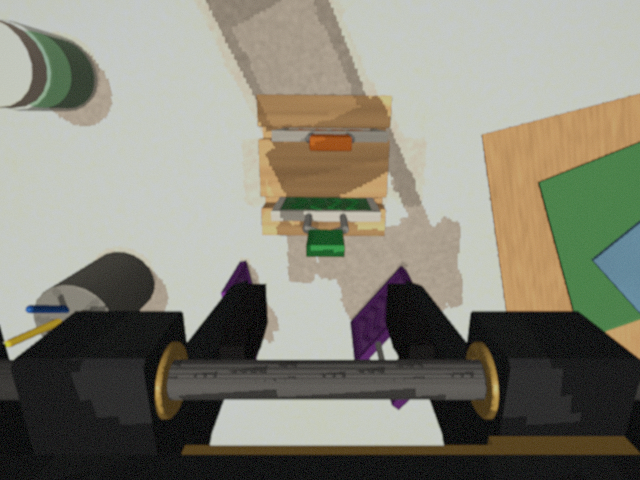

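The tab sits centred at (325,242), squared to the jaws. The amber tab is at (330,143), well apart. Next I pin down its top face.

```bash
python3 - <<'E'
from h import *
v=np.load("w1.npy");W=cam("wrist",dict(tcp_pos=v[:3],ee_rot=v[3:]))
i=cv2.imread("pics/w1.png");print(i[226:262,325,1])
R=Ro.from_rotvec(v[3:]).as_matrix();j=R[:,2];print("jaw",np.degrees(np.arctan2(j[1],j[0])))
n=R[:,0]
for y in(0,.004,-.004): pass
c=np.array([.5935,.2455,.178])
for a in(-.004,.004):print(a,proj(W,c+n*a),proj(W,c+n*a-[0,0,.036]),proj(W,c+n*a+.012*j),proj(W,c+n*a-.012*j))
m=cv2.inRange(cv2.cvtColor(i,cv2.COLOR_BGR2HSV),(45,90,50),(80,255,255))[225:262,290:360]
for r in range(0,37,3):
    k=np.flatnonzero(m[r]);print(r+225,(k.min()+290,k.max()+290) if len(k) else None)
E
```

```text
[127 129 128 105  80  74  77  81  85  76  79  83  83  78  80  78  80  78
  96 122 146 153 147 131 103  95  94  96  93 100 114 141 158 161 158 158]
jaw 84.00806003033699
-0.004 [324.5500465  241.08482972] [324.83482352 224.96581758] [344.41339753 241.08178937] [304.68542688 241.08787026]
0.004 [324.56729524 253.54471209] [324.84739979 235.97181502] [344.23338111 253.54130803] [304.89996586 253.54811637]
225 None
228 None
231 (np.int64(309), np.int64(341))
234 (np.int64(309), np.int64(342))
237 (np.int64(308), np.int64(342))
240 (np.int64(308), np.int64(342))
243 (np.int64(307), np.int64(343))
246 (np.int64(307), np.int64(343))
249 (np.int64(307), np.int64(343))
252 (np.int64(307), np.int64(343))
255 (np.int64(307), np.int64(343))
258 None
261 None
```

Emit:
{"name": "move_arm", "arguments": {"targets": [1.5,-0.6,-40,0,0,0,50,1.5,-0.6,-75,0,0,0,50,1.5,-0.6,-100,0,0,0,50,1.5,-0.6,-110,0,0,0,50,1.5,-0.6,-110,0,0,0,50,1.5,-0.6,-110,0,0,0,50,1.5,-0.6,-110,0,0,0,15,1.5,-0.6,-110,0,0,0,15,1.5,-0.6,-110,0,0,0,15,1.5,-0.6,-110,0,0,0,15,1.5,-0.6,-110,0,0,0,15,1.5,-0.6,-110,0,0,0,15]}}

```text
time_s: 2.53
tcp_pos: [0.5949, 0.246, 0.1617]
ee_rot: [-1.57, 0.081, -0.082]
ft_force: [-0.8, -1.3, 4.7]
grip_width: 0.0233
```

Emit:
{"name": "move_arm", "arguments": {"targets": [0,0,8,0,0,0,15,0,0,16,0,0,0,15,0,0,26,0,0,0,15,0,0,40,0,0,0,15,0,0,56,0,0,0,15,0,0,74,0,0,0,15,0,0,94,0,0,0,15,0,0,114,0,0,0,15,0,0,134,0,0,0,15,0,0,150,0,0,0,15,0,0,155,0,0,0,15,0,0,155,0,0,0,15,0,0,155,0,0,0,15,0,0,155,0,0,0,15]}}

```text
time_s: 3.7
tcp_pos: [0.5941, 0.2458, 0.3152]
ee_rot: [-1.571, 0.082, -0.08]
ft_force: [-1.0, 0.8, -2.2]
grip_width: 0.0237
```

```bash
python3 - <<'E'
from h import *
s=get_state();i=capture("wrist");cv2.imwrite("pics/w2.png",i)
np.save("w2.npy",np.r_[s["tcp_pos"],s["ee_rot"]]);print(s["time_s"],s["tcp_pos"],s["ee_rot"],s["ft_force"],s["ft_torque"],s["grip_width"])
cv2.imwrite("pics/s2.png",capture("scene"))
a=cv2.imread("pics/s2.png")
cv2.imwrite("pics/v2.png",np.hstack([cv2.resize(i,(400,300)),cv2.resize(a[210:370,320:533],(400,300))]))
E
```

```text
3.7 [0.5941381  0.24576083 0.31524501] [-1.57136804  0.08233661 -0.08013579] [-0.99135681  0.83781981 -2.17913802] [0.02543257 0.03202519 0.02953495] 0.02365801495497497
```

View pics/v2.png

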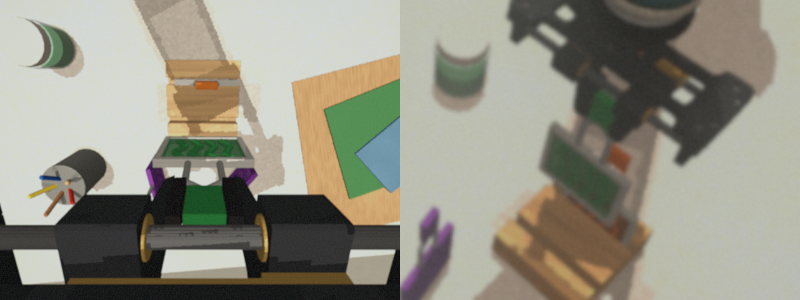

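Held upright, wire eye in view below the tab. Next I carry it, turning -123° so that the eye's opening lines up with the hook, to a point off the hook's tip and to the side.

Emit:
{"name": "move_arm", "arguments": {"targets": [-5,-15,0,0,0,-0.08,15,-14,-42,0,0,0,-0.2,15,-23,-70,0,0,0,-0.32,15,-32,-98,0,0,0,-0.44,15,-42,-126,0,0,0,-0.56,15,-51,-154,0,0,0,-0.68,15,-60,-182,0,0,0,-0.8,15,-69,-210,0,0,0,-0.92,15,-79,-238,0,0,0,-1.04,15,-88,-266,0,0,0,-1.16,15,-97,-294,0,0,0,-1.28,15,-106,-322,0,0,0,-1.4,15,-116,-350,0,0,0,-1.52,15,-125,-378,0,0,0,-1.64,15,-134,-406,0,0,0,-1.76,15,-143,-434,0,0,0,-1.88,15,-152,-460,0,0,0,-1.99,15,-159,-480,0,0,0,-2.08,15,-164,-492,0,0,0,-2.13,15,-164,-496,0,0,0,-2.145,15]}}

```text
time_s: 5.47
tcp_pos: [0.4287, -0.2519, 0.3138]
ee_rot: [-0.807, 1.696, -1.688]
ft_force: [-0.1, 0.2, -1.5]
grip_width: 0.0235
```

```bash
cat > st.py <<'E'
from h import *
s=get_state();R=Ro.from_rotvec(s["ee_rot"]).as_matrix();j=R[:,2]
print(round(s["time_s"],2),s["tcp_pos"].round(4),"jaw",np.degrees(np.arctan2(j[1],j[0])).round(2),"down",R[:,1].round(3),"F",s["ft_force"].round(2),"w",s["grip_width"].round(4),"q6",s["q"][5].round(2))
E
python3 - <<'E'
from st import *
i=capture("wrist");a=capture("scene");t=capture("top");np.save("w3.npy",np.r_[s["tcp_pos"],s["ee_rot"]])
for n,p in(("w3",i),("s3",a),("t3",t)):cv2.imwrite(f"pics/{n}.png",p)
f=lambda p:cv2.resize(p,(400,300),interpolation=cv2.INTER_CUBIC)
cv2.imwrite("pics/v3.png",np.vstack([np.hstack([f(i),f(a[120:270,180:380])]),np.hstack([f(t[170:320,360:560]),f(i[240:390,100:300])])]))
E
```

```text
Traceback (most recent call last):
  File "st.py", line 3, in <module>
    print(round(s["time_s"],2),s["tcp_pos"].round(4),"jaw",np.degrees(np.arctan2(j[1],j[0])).round(2),"down",R[:,1].round(3),"F",s["ft_force"].round(2),"w",s["grip_width"].round(4),"q6",s["q"][5].round(2))
                                                                                                                                                            ^^^^^^^^^^^^^^^^^^^^^
AttributeError: 'float' object has no attribute 'round'
```

```bash
sed -i 's/s\["grip_width"\].round(4)/round(s["grip_width"],4)/' st.py
python3 - <<'E'
from st import *
i=capture("wrist");a=capture("scene");t=capture("top");np.save("w3.npy",np.r_[s["tcp_pos"],s["ee_rot"]])
for n,p in(("w3",i),("s3",a),("t3",t)):cv2.imwrite(f"pics/{n}.png",p)
f=lambda p:cv2.resize(p,(400,300),interpolation=cv2.INTER_CUBIC)
cv2.imwrite("pics/v3.png",np.vstack([np.hstack([f(i),f(a[120:270,180:380])]),np.hstack([f(t[170:320,360:560]),f(i[240:390,100:300])])]))
E
```

```text
5.47 [ 0.4287 -0.2519  0.3138] jaw -39.08 down [-0.003  0.003 -1.   ] F [-0.11  0.21 -1.47] w 0.0235 q6 0.1
```

View pics/v3.png

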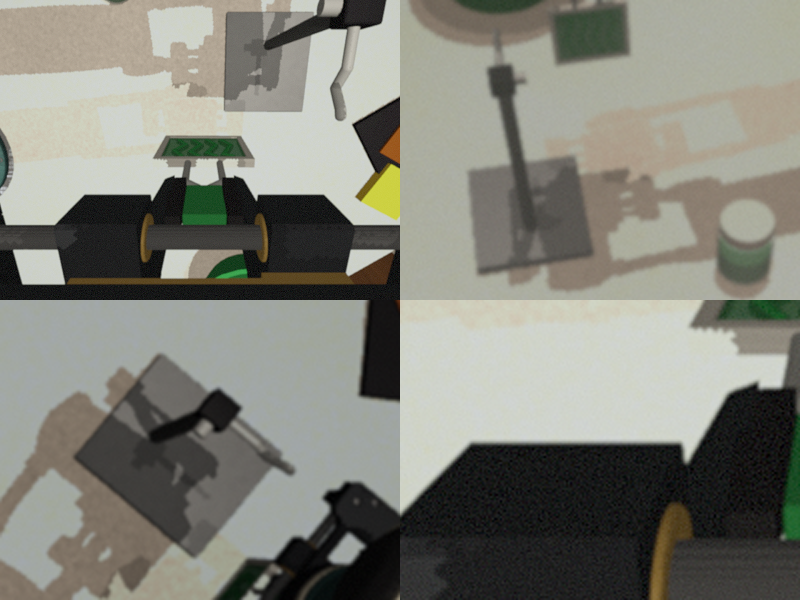

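The wrist view shows the stand square to the gripper. Hook tip is at about (547,186) and near base corners at (359,176) and (486,178). I use these to refine the seat.

```bash
python3 - <<'E'
from h import *
v=np.load("w3.npy");W=cam("wrist",dict(tcp_pos=v[:3],ee_rot=v[3:]));T=cam("top");S=cam("scene")
i=cv2.imread("pics/w3.png");cv2.imwrite("pics/v4.png",cv2.resize(i[0:210,330:610],(800,600),interpolation=cv2.INTER_CUBIC))
x,e=tri((W,(547,186)),(T,(505.5,253.5)));print("tip",x,e)
x,e=tri((W,(547,186)),(T,(505.5,253.5)),(S,(229,137)));print("tip",x,e)
p,q=onz(W,(359,176),.014),onz(W,(484,178),.014);print(p,q,np.linalg.norm(p-q),np.degrees(np.arctan2(*(q-p)[1::-1])))
seat=np.array([.547,-.268,.240]);u=np.array([-.629,-.777,0])
for d,z in((20,14),(15,12),(0,0),(-15,12),(-42,12)):print(d,proj(W,seat+u*d/1e3+[0,0,z/1e3]),proj(T,seat+u*d/1e3+[0,0,z/1e3]))
E
```

```text
tip [ 0.53705562 -0.28341399  0.26063546] [np.float64(0.00012382683590684426), np.float64(0.00012382683590688492)]
tip [ 0.53719479 -0.28386787  0.25553873] [np.float64(0.0022804763213042996), np.float64(0.0010345926107084332), np.float64(0.0032549732780379663)]
[ 0.46289066 -0.2643785   0.014     ] [ 0.56960463 -0.35377453  0.014     ] 0.1392103561452034 -39.95345562654112
20 [535.07276372 186.9569274 ] [504.34068298 255.40009795]
15 [534.56401206 176.22308636] [501.5424556  253.47377593]
0 [527.09194353 143.52208896] [492.13831748 247.98815359]
-15 [544.42878666 112.68889187] [487.12823798 241.55072336]
-42 [554.14984742  50.08028802] [474.19297458 230.85102188]
```

View pics/v4.png

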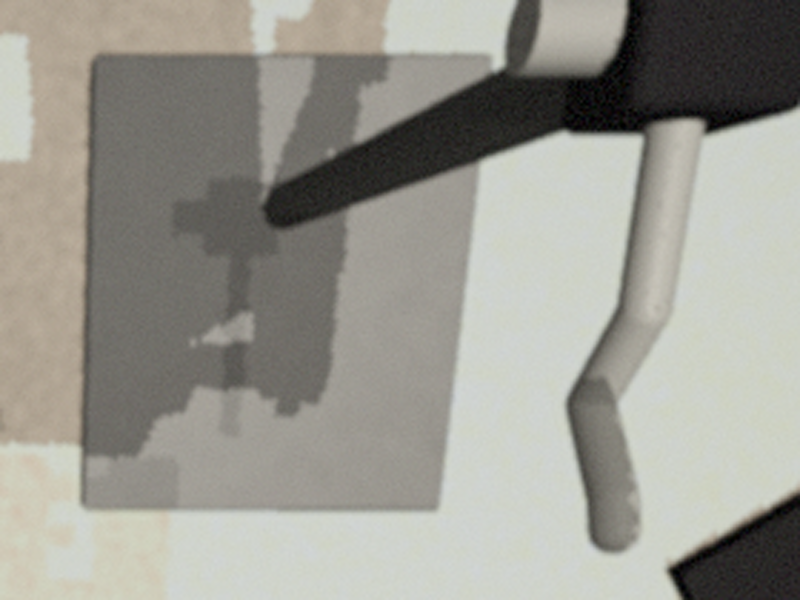

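Emit:
{"name": "move_arm", "arguments": {"targets": [12,-9,0,0,0,0,15,30,-23,0,0,0,0,15,50,-38,-4,0,0,0,15,68,-51,-10,0,0,0,15,78,-59,-16,0,0,0,15,82,-62,-18,0,0,0,15,82,-62,-18,0,0,0,15,82,-62,-18,0,0,0,15]}}

```text
time_s: 6.28
tcp_pos: [0.5119, -0.3108, 0.2957]
ee_rot: [-0.81, 1.693, -1.681]
ft_force: [0.1, 0.4, -1.4]
grip_width: 0.0235
```

```bash
python3 - <<'E'
from st import *
i=capture("wrist");t=capture("top");a=capture("scene")
for n,p in(("w5",i),("s5",a),("t5",t)):cv2.imwrite(f"pics/{n}.png",p)
f=lambda p:cv2.resize(p,(400,300),interpolation=cv2.INTER_CUBIC)
cv2.imwrite("pics/v5.png",np.vstack([np.hstack([f(i[150:375,180:480]),f(a[90:210,180:340])]),np.hstack([f(i[0:300,120:520]),f(t[200:290,430:550])])]))
E
```

```text
6.28 [ 0.5119 -0.3108  0.2957] jaw -38.7 down [-0.003  0.005 -1.   ] F [ 0.14  0.35 -1.43] w 0.0235 q6 0.09
```

View pics/v5.png

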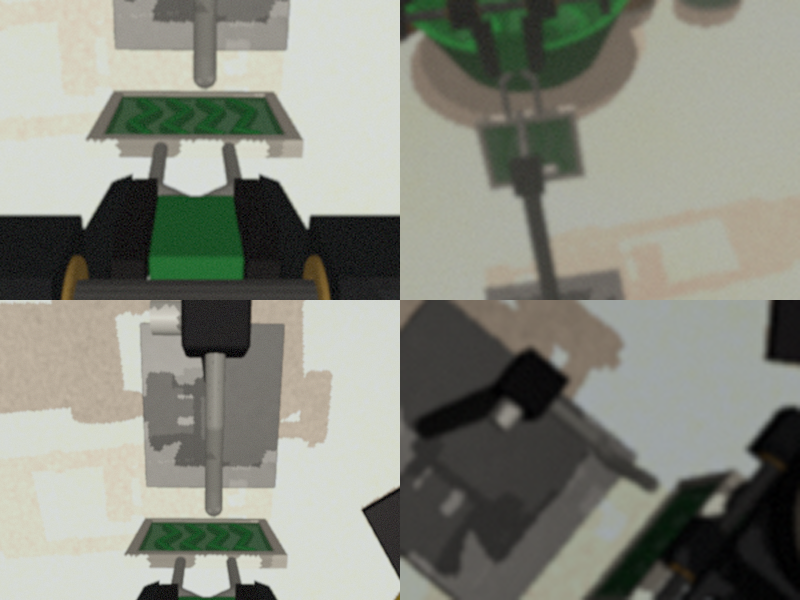

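The hook tip at wrist (334,214) lies slightly right of the eye's centre (326). I work out that sideways offset in mm.

```bash
python3 - <<'E'
from st import *
W=cam("wrist",s);R_=R;p0=s["tcp_pos"]
loc=lambda X:(R.T@(X-p0)*1e3).round(1)
for z in(.25,.254,.26):print("tip",z,onz(W,(334.5,207),z).round(4),loc(onz(W,(334.5,207),z)),"block end",loc(onz(W,(335,54),z-.002)))
for z in (.278,.294-.0): print("tab mid",loc(onz(W,(327,341),p0[2]+.0163)),"eyelegs bottom z",loc(onz(W,(326,258),p0[2]-.0277-.035)))
x,e=tri((W,(334.5,207)),(cam("top"),(430+255*.3,200+185*.3)));print("tri tip",x,e,loc(x))
E
```

```text
6.43 [ 0.5117 -0.3112  0.2968] jaw -38.75 down [-0.001  0.004 -1.   ] F [ 0.01  0.79 -1.49] w 0.0236 q6 0.09
tip 0.25 [ 0.5359 -0.2859  0.25  ] [-34.8  46.9   3.1] block end [-100.6   49.1    3. ]
tip 0.254 [ 0.5364 -0.2851  0.254 ] [-35.7  42.9   3. ] block end [-100.1   45.1    2.9]
tip 0.26 [ 0.5372 -0.284   0.26  ] [-37.1  36.9   2.9] block end [-99.2  39.1   2.8]
tab mid [ -3.6 -16.3  -0.5] eyelegs bottom z [-3.4 62.7 -0.9]
tab mid [ -3.6 -16.3  -0.5] eyelegs bottom z [-3.4 62.7 -0.9]
tri tip [ 0.53524588 -0.28681632  0.2509613 ] [np.float64(0.0013554772622651338), np.float64(0.0013554772622650924)] [-33.6  45.9   3.2]
```

Emit:
{"name": "move_arm", "arguments": {"targets": [1.4,-1.2,0,0,0,0,15,2.8,-2.3,0,0,0,0,15,6,1.6,0,0,0,0,15,9,5.4,0,0,0,0,15,12,9.1,0,0,0,0,15,15,12.9,0,0,0,0,15,18,16.6,0,0,0,0,15,18,16.6,0,0,0,0,15]}}

```text
time_s: 7.1
tcp_pos: [0.5304, -0.2936, 0.2967]
ee_rot: [-0.809, 1.691, -1.682]
ft_force: [-0.0, 0.5, -2.1]
grip_width: 0.0238
```

```bash
python3 - <<'E'
from st import *
E
```

```text
7.1 [ 0.5304 -0.2936  0.2967] jaw -38.69 down [-0.001  0.005 -1.   ] F [-0.05  0.5  -2.13] w 0.0238 q6 0.13
```

Emit:
{"name": "move_arm", "arguments": {"targets": [3,3.7,0,0,0,0,15,6,7.4,0,0,0,0,15,9,11.2,0,0,0,0,15,12,14.9,0,0,0,0,15,15,18.6,0,0,0,0,15,18,22.2,0,0,0,0,15,18,22.2,0,0,0,0,15,18,22.2,0,0,0,0,15]}}

```text
time_s: 7.77
tcp_pos: [0.5486, -0.2712, 0.2967]
ee_rot: [-0.809, 1.69, -1.682]
ft_force: [-0.9, 0.4, -1.1]
grip_width: 0.024
```

```bash
python3 - <<'E'
from st import *
i=capture("wrist");t=capture("top");a=capture("scene")
for n,p in(("w6",i),("s6",a),("t6",t)):cv2.imwrite(f"pics/{n}.png",p)
f=lambda p:cv2.resize(p,(400,300),interpolation=cv2.INTER_CUBIC)
cv2.imwrite("pics/v6.png",np.hstack([f(i[150:375,180:480]),f(a[90:210,180:340])]))
E
```

```text
7.77 [ 0.5486 -0.2712  0.2967] jaw -38.66 down [-0.001  0.004 -1.   ] F [-0.89  0.38 -1.12] w 0.024 q6 0.17
```

View pics/v6.png

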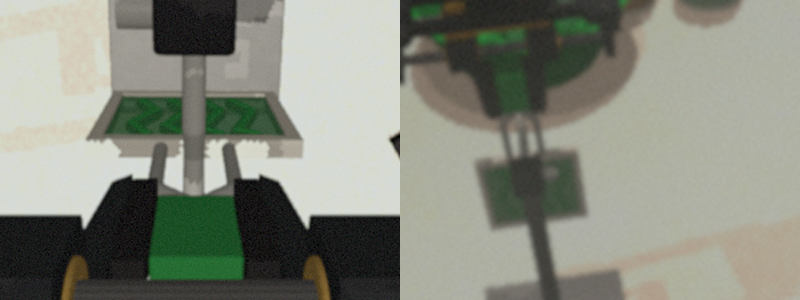

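The rod runs through the eye, centred between the legs at crop x≈194. Next I lower until it touches.

Emit:
{"name": "move_arm", "arguments": {"targets": [0,0,-4,0,0,0,15,0,0,-9,0,0,0,15,0,0,-13,0,0,0,15,0,0,-16,0,0,0,15,0,0,-18,0,0,0,15,0,0,-18,0,0,0,15,0,0,-18,0,0,0,15]}}

```text
time_s: 8.5
tcp_pos: [0.5482, -0.2715, 0.2785]
ee_rot: [-0.809, 1.691, -1.682]
ft_force: [0.3, 0.1, -2.0]
grip_width: 0.0233
```

Emit:
{"name": "move_arm", "arguments": {"targets": [0,0,-0.7,0,0,0,15,0,0,-1.5,0,0,0,15,0,0,-1.5,0,0,0,15,0,0,-1.5,0,0,0,15]}}

```text
time_s: 8.83
tcp_pos: [0.5484, -0.2715, 0.2777]
ee_rot: [-0.808, 1.69, -1.682]
ft_force: [-0.1, 0.9, 2.0]
grip_width: 0.0237
```

Emit:
{"name": "move_arm", "arguments": {"targets": [0,0,-0.7,0,0,0,15,0,0,-1.5,0,0,0,15,0,0,-1.5,0,0,0,15,0,0,-1.5,0,0,0,15]}}

```text
time_s: 9.17
tcp_pos: [0.5486, -0.2712, 0.2771]
ee_rot: [-0.808, 1.69, -1.682]
ft_force: [-2.5, 2.4, 5.4]
grip_width: 0.0234
```

Contact came early, with a sideways force along -jaw (rod off the V's apex). I back off, shift 2 mm that way and touch again.

Emit:
{"name": "move_arm", "arguments": {"targets": [0,0,2,0,0,0,15,-0.8,0.6,3,0,0,0,15,-1.6,1.3,3,0,0,0,15,-1.6,1.3,3,0,0,0,15,-1.6,1.3,1.5,0,0,0,15,-1.6,1.3,0.5,0,0,0,15,-1.6,1.3,0.5,0,0,0,15,-1.6,1.3,0.5,0,0,0,15]}}

```text
time_s: 9.83
tcp_pos: [0.5474, -0.2701, 0.2777]
ee_rot: [-0.807, 1.689, -1.683]
ft_force: [2.3, -0.4, -0.6]
grip_width: 0.0236
```

Emit:
{"name": "move_arm", "arguments": {"targets": [0,0,-0.7,0,0,0,15,0,0,-1.5,0,0,0,15,0,0,-1.5,0,0,0,15,0,0,-1.5,0,0,0,15]}}

```text
time_s: 10.17
tcp_pos: [0.5479, -0.2702, 0.2767]
ee_rot: [-0.806, 1.688, -1.684]
ft_force: [2.4, 0.4, 0.7]
grip_width: 0.0235
```

Emit:
{"name": "move_arm", "arguments": {"targets": [0.8,0.6,0,0,0,0,15,1.6,1.2,-0.5,0,0,0,15,1.6,1.2,-1,0,0,0,15,1.6,1.2,-1,0,0,0,15]}}

```text
time_s: 10.5
tcp_pos: [0.5493, -0.2688, 0.2753]
ee_rot: [-0.806, 1.689, -1.683]
ft_force: [1.0, 1.1, -1.6]
grip_width: 0.0234
```

```bash
python3 - <<'E'
from st import *
i=capture("wrist");print(get_state()["ft_force"]);cv2.imwrite("pics/w7.png",i);a=capture("scene");print(get_state()["ft_force"]);cv2.imwrite("pics/s7.png",a)
f=lambda p:cv2.resize(p,(400,300),interpolation=cv2.INTER_CUBIC)
cv2.imwrite("pics/v7.png",np.hstack([f(i[187:337,220:420]),f(a[90:210,180:340])]))
E
```

```text
10.5 [ 0.5493 -0.2688  0.2753] jaw -38.69 down [ 0.002  0.004 -1.   ] F [ 1.04  1.07 -1.56] w 0.0234 q6 0.18
[ 1.23269784  0.50005934 -0.53556373]
[ 2.34663423 -0.79305097 -1.44855405]
```

View pics/v7.png

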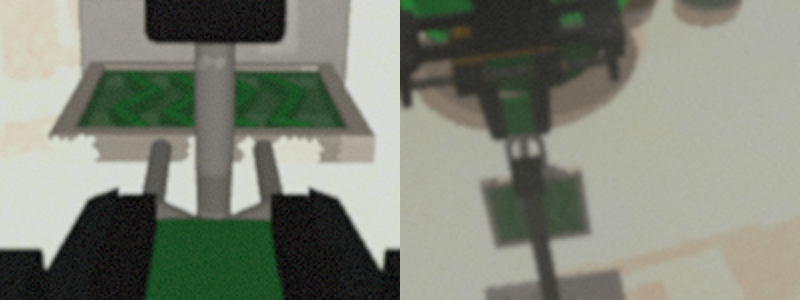

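The eye's legs straddle the rod symmetrically. Still near free at z=0.2753, so I keep lowering and touch again.

Emit:
{"name": "move_arm", "arguments": {"targets": [0.6,0.8,-0.7,0,0,0,15,0.6,0.8,-1.5,0,0,0,15,0.6,0.8,-1.5,0,0,0,15,0.6,0.8,-1.5,0,0,0,15]}}

```text
time_s: 10.93
tcp_pos: [0.5501, -0.268, 0.2741]
ee_rot: [-0.806, 1.688, -1.683]
ft_force: [0.6, 0.6, 1.1]
grip_width: 0.0237
```

Emit:
{"name": "move_arm", "arguments": {"targets": [0,0,-0.5,0,0,0,15,0,0,-1,0,0,0,15,0,0,-1,0,0,0,15,0,0,-1,0,0,0,15]}}

```text
time_s: 11.27
tcp_pos: [0.5503, -0.2679, 0.2738]
ee_rot: [-0.805, 1.688, -1.683]
ft_force: [-0.7, 1.1, 5.4]
grip_width: 0.0236
```

Emit:
{"name": "move_arm", "arguments": {"targets": [0,0,-0.7,0,0,0,15,0,0,-1,0,0,0,15,0,0,-1.3,0,0,0,15,0,0,-1.3,0,0,0,15,0,0,-1.3,0,0,0,15]}}

```text
time_s: 11.68
tcp_pos: [0.5503, -0.2679, 0.2736]
ee_rot: [-0.805, 1.687, -1.684]
ft_force: [-0.9, 2.2, 6.2]
grip_width: 0.0237
```

```bash
python3 st.py; python3 - <<'E'
from h import *
for k in range(4):
    capture("top");print(get_state()["ft_force"].round(2))
E
```

```text
11.68 [ 0.5503 -0.2679  0.2736] jaw -38.69 down [ 0.004  0.004 -1.   ] F [-0.88  2.17  6.21] w 0.0237 q6 0.18
[-1.12  1.97  6.85]
[-1.8   1.92  7.47]
[-0.61  2.08  7.78]
[-1.23  1.54  7.12]
```

Emit:
{"name": "move_arm", "arguments": {"targets": [-0.1,0.1,-1.3,0,0,0,15,-0.2,0.2,-1.7,0,0,0,15,-0.2,0.2,-1.7,0,0,0,15,-0.2,0.2,-1.7,0,0,0,15]}}

```text
time_s: 12.22
tcp_pos: [0.5504, -0.2678, 0.2736]
ee_rot: [-0.804, 1.685, -1.685]
ft_force: [-2.1, 0.3, 8.2]
grip_width: 0.0237
```

```bash
python3 - <<'E'
from st import *
for k in range(4):
    capture("top");print(get_state()["ft_force"].round(2))
E
```

```text
12.22 [ 0.5504 -0.2678  0.2736] jaw -38.69 down [ 0.005  0.003 -1.   ] F [-2.13  0.33  8.19] w 0.0237 q6 0.18
[-0.89  3.02  9.13]
[-2.12  2.24  9.  ]
[-2.22  1.95  8.5 ]
[-1.08  1.47  8.32]
```

Emit:
{"name": "move_arm", "arguments": {"targets": [-0.2,0.2,-2.0,0,0,0,15,-0.3,0.3,-2.1,0,0,0,15,-0.3,0.3,-2.1,0,0,0,15,-0.3,0.3,-2.1,0,0,0,15,-0.3,0.3,-2.1,0,0,0,15]}}

```text
time_s: 12.83
tcp_pos: [0.5504, -0.2678, 0.2735]
ee_rot: [-0.803, 1.684, -1.686]
ft_force: [-1.5, 2.1, 9.6]
grip_width: 0.0236
```

```bash
python3 - <<'E'
from st import *
for k in range(20):
    capture("top");print(get_state()["ft_force"].round(1),end=" ")
E
```

```text
12.83 [ 0.5504 -0.2678  0.2735] jaw -38.69 down [ 0.007  0.002 -1.   ] F [-1.53  2.06  9.58] w 0.0236 q6 0.18
[-1.6  1.6  9.5] [-2.1  2.2 10. ] [-3.   3.  10.1] [-2.8  2.7 10.1] [-2.   1.9  9.7] [-2.9  1.1 10.7] [-2.5  2.3  9.8] [-3.3  2.3  9.7] [-1.8  2.5 10.5] [-2.2  1.5  9.1] [-2.9  1.3  8.9] [-1.2  1.3  9.7] [-2.   2.1  9.8] [-2.6  3.  10.1] [-2.1  1.7 10.4] [-1.5  1.4  9.7] [-1.8  1.6  9.4] [-2.4  1.8 10.5] [-1.5  1.1  9.5] [-2.1  2.   9.4]
```

The pull held at about 9.8 N for over 1 s. Next I relax to near zero pull, then open slightly.

Emit:
{"name": "move_arm", "arguments": {"targets": [-0.2,0.2,-1.4,0,0,0,15,-0.2,0.2,-0.7,0,0,0,15,-0.2,0.2,0,0,0,0,15,-0.2,0.2,0,0,0,0,15,-0.2,0.2,0,0,0,0,15]}}

```text
time_s: 14.25
tcp_pos: [0.5503, -0.2677, 0.2737]
ee_rot: [-0.802, 1.683, -1.686]
ft_force: [-0.2, 0.7, 4.1]
grip_width: 0.0238
```

```bash
python3 - <<'E'
from st import *
for k in range(4):
    capture("top");print(get_state()["ft_force"].round(1),end=" ")
E
```

```text
14.25 [ 0.5503 -0.2677  0.2737] jaw -38.69 down [ 0.007  0.002 -1.   ] F [-0.25  0.74  4.06] w 0.0238 q6 0.18
[ 0.2 -0.3  4.2] [-0.2  0.4  4. ] [0.5 0.2 4.9] [ 0.2 -0.3  4. ]
```

Emit:
{"name": "move_arm", "arguments": {"targets": [0,0,0.3,0,0,0,15,0,0,0.5,0,0,0,15,0,0,0.5,0,0,0,15,0,0,0.5,0,0,0,15,0,0,0.5,0,0,0,26,0,0,0.5,0,0,0,30,0,0,0.5,0,0,0,36,0,0,0.5,0,0,0,44,0,0,0.5,0,0,0,50,0,0,0.5,0,0,0,50,0,0,0.5,0,0,0,50,0,0,0.5,0,0,0,50]}}

```text
time_s: 15.45
tcp_pos: [0.5503, -0.2677, 0.2741]
ee_rot: [-0.802, 1.683, -1.686]
ft_force: [0.7, -0.1, -0.4]
grip_width: 0.0499
```

```bash
python3 - <<'E'
from st import *
i=capture("wrist");a=capture("scene");cv2.imwrite("pics/w8.png",i);cv2.imwrite("pics/s8.png",a)
f=lambda p:cv2.resize(p,(400,300),interpolation=cv2.INTER_CUBIC)
cv2.imwrite("pics/v8.png",np.hstack([f(i[150:375,180:480]),f(a[90:210,180:340])]))
E
```

```text
15.45 [ 0.5503 -0.2677  0.2741] jaw -38.69 down [ 0.007  0.002 -1.   ] F [ 0.7  -0.06 -0.39] w 0.0499 q6 0.18
```

View pics/v8.png

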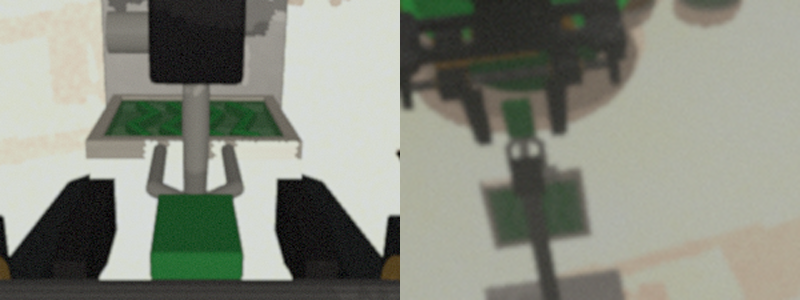

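The panel hangs free with the fingers clear on both sides. Next I retreat straight up and wait.

Emit:
{"name": "move_arm", "arguments": {"targets": [0,0,8,0,0,0,50,0,0,20,0,0,0,50,0,0,40,0,0,0,50,0,0,65,0,0,0,50,0,0,95,0,0,0,50,0,0,120,0,0,0,50,0,0,130,0,0,0,50,0,0,130,0,0,0,50,0,0,130,0,0,0,50,0,0,130,0,0,0,50,0,0,130,0,0,0,50,0,0,130,0,0,0,50]}}

```text
time_s: 16.55
tcp_pos: [0.5497, -0.2674, 0.4019]
ee_rot: [-0.805, 1.687, -1.684]
ft_force: [0.7, 0.1, -0.4]
grip_width: 0.0501
```

```bash
python3 - <<'E'
from st import *
a=capture("scene");i=capture("wrist")
for k in range(10):capture("top")
b=capture("scene");print("change",cv2.absdiff(cv2.GaussianBlur(a,(5,5),0),cv2.GaussianBlur(b,(5,5),0))[80:230,180:300].max())
cv2.imwrite("pics/w9.png",i);cv2.imwrite("pics/s9.png",b)
f=lambda p:cv2.resize(p,(400,300),interpolation=cv2.INTER_CUBIC)
cv2.imwrite("pics/v9.png",np.hstack([f(i),f(b[80:380,180:580])]))
E
```

```text
16.55 [ 0.5497 -0.2674  0.4019] jaw -38.69 down [ 0.004  0.003 -1.   ] F [ 0.73  0.09 -0.39] w 0.0501 q6 0.18
change 16
```

View pics/v9.png

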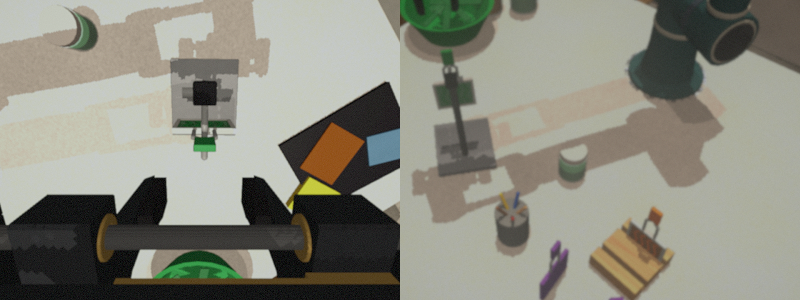

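It hangs upright on the hook; the amber panel, jar and pot are where they were. I let it settle another second, then hand in.

Emit:
{"name": "move_arm", "arguments": {"targets": [0,0,0,0,0,0,50,0,0,0,0,0,0,50,0,0,0,0,0,0,50,0,0,0,0,0,0,50,0,0,0,0,0,0,50,0,0,0,0,0,0,50,0,0,0,0,0,0,50,0,0,0,0,0,0,50,0,0,0,0,0,0,50,0,0,0,0,0,0,50,0,0,0,0,0,0,50,0,0,0,0,0,0,50]}}

```text
time_s: 18.2
tcp_pos: [0.5503, -0.2677, 0.4043]
ee_rot: [-0.802, 1.683, -1.686]
ft_force: [-0.4, 0.6, 0.3]
grip_width: 0.05
```

```bash
python3 - <<'E'
from h import *
a=capture("wrist");capture("top");capture("top");b=capture("wrist")
g=lambda p:cv2.moments(cv2.inRange(cv2.cvtColor(p,cv2.COLOR_BGR2HSV),(45,90,40),(80,255,255))[200:250,280:380])
for p in(a,b):
    m=g(p);print(m["m10"]/m["m00"],m["m01"]/m["m00"])
print(close_job())
E
```

```text
45.46636259977195 24.440136830102624
45.372304199772984 24.38365493757094
the job is handed in; nothing more can be done
None
```

The green panel is hanging by its eye on the stand's hook, and the job is handed in at about 18.4 s; no verdict was reported.

- **Carrying:** I gripped the tab by its narrow edges, lifted the panel straight out of the rack and turned it 123° to line the eye up with the hook. I then threaded it over the tip.
- **Finding the hook:** The first touches landed slightly off the V in both directions. I corrected by a few millimetres using the measured side forces. The eye came to rest about 6 mm above the marked seat, inside the 13 mm allowed.
- **Tug:** The downward pull averaged about 9.8 N for just over a second. The highest reading I took was 10.7 N. A sideways force of about 3 N was present during the pull, so it was not perfectly straight.
- **Release:** I eased the pull off before opening the fingers, then backed straight up clear of everything.
- **Last checks:** The panel was upright and its tab moved about 0.1 pixel between two late pictures, so it was still. By eye, the amber panel, jar and pot were where they started; I did not measure them. An earlier comparison of two scene pictures showed a small difference (16 grey levels) that I took for image noise.

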